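# Power up the jeweller's polishing station

### The job

Start up the polishing station with closed fingertips: first press the raised, green-marked end of the white rocker on the blue switch box until it is fully on, then press the green key on the grey console (dust extraction) all the way down, and then the blue key (polishing spindle) all the way down. Leave the yellow and red keys up, only press and do not lift, tip or shove the switch box, leave the rings, tools and jar where they are, and take the hand clear at the end.

Things in the scene. Friction and masses are not known exactly. Their poses are not given: they have to be found in the camera images.
- switch_box: Loose blue switch box standing on the bench, 110 mm long (its x) by 68 mm wide (its y), 46 mm high to the top of its black bezel, about 0.8 kg, on rubber feet. Origin: centre of its underside; z up; its -x end (roughly towards the robot) is the 'on' end.
- rocker (a joint): White rocker (60 mm long along the box's x, 30 mm wide) pivoting across its middle, 56 mm above the bench. Value in rad: 0 = off (the 'on' end, at the box's -x end with a green bar, stands raised, face sloping 0.2 rad), 0.40 = fully on (that end down on its stop). It starts between 0 and 0.05. Pressing takes 0.05 N m (2.5 N at 20 mm from the pivot); it stays where it is left.
- rocker_on_end (a point): The point to press on the rocker: on its top face, 20 mm from the pivot on the 'on' end, about 64 mm above the bench when off; it goes down about 8 mm until fully on. Axes turn with the rocker.
- console: Fixed grey key console, 96 mm deep (its x) by 256 mm long (its y), 40 mm high. Origin: centre of its underside, z up. Four square keys stand in one row along its y, 58 mm apart, centred; which colour is in which place changes.
- green_top (a point): Centre of the top face of the green key, a square cap 26 mm by 26 mm in a 38 mm black frame (switches the dust extraction; to be pressed second, after the rocker). The face is 58 mm above the bench when up and 50 mm when fully down; its axes are parallel to the console's.
- green_key (a joint): Travel of the green key in m: 0 = up, 0.008 = fully down against its stop. It takes about 4 N to push and, being a latching key, stays where it is left. It starts up, between 0 and 0.001.
- blue_top (a point): Centre of the top face of the blue key, a square cap 26 mm by 26 mm in a 38 mm black frame (switches the polishing spindle; to be pressed third). The face is 58 mm above the bench when up and 50 mm when fully down; its axes are parallel to the console's.
- blue_key (a joint): Travel of the blue key in m: 0 = up, 0.008 = fully down against its stop. It takes about 4 N to push and, being a latching key, stays where it is left. It starts up, between 0 and 0.001.
- yellow_top (a point): Centre of the top face of the yellow key, a square cap 26 mm by 26 mm in a 38 mm black frame (not part of the job; must stay up). The face is 58 mm above the bench when up and 50 mm when fully down; its axes are parallel to the console's.
- yellow_key (a joint): Travel of the yellow key in m: 0 = up, 0.008 = fully down against its stop. It takes about 4 N to push and, being a latching key, stays where it is left. It starts up, between 0 and 0.001.
- red_top (a point): Centre of the top face of the red key, a square cap 26 mm by 26 mm in a 38 mm black frame (not part of the job; must stay up). The face is 58 mm above the bench when up and 50 mm when fully down; its axes are parallel to the console's.
- red_key (a joint): Travel of the red key in m: 0 = up, 0.008 = fully down against its stop. It takes about 4 N to push and, being a latching key, stays where it is left. It starts up, between 0 and 0.001.
- bench_plate: Fixed steel plate 90 mm (x) by 120 mm (y), 8 mm thick, with three rings on it. Origin: centre of its underside.
- ring_a: Loose brass-coloured finger ring, 22 mm across, 6 mm high, lying on the plate. Origin: centre of its underside.
- ring_b: Loose copper-coloured finger ring, 22 mm across, 6 mm high, lying on the plate. Origin: centre of its underside.
- ring_c: Second loose brass-coloured finger ring, 22 mm across, 6 mm high, lying on the plate. Origin: centre of its underside.
- tweezers: Loose steel tweezers lying on the bench, 155 mm long along their x, about 34 mm across the open tips, 5 mm high. Origin: centre, on the bench.
- mandrel: Ring mandrel: tapered steel rod upright in a round wooden foot 70 mm across, 162 mm high in all, loose. Origin: centre of its underside.
- jar: Loose amber glass jar with a metal cap, 54 mm across, 60 mm high. Origin: centre of its underside.
- pliers: Loose pliers with yellow handles lying on the bench, about 130 mm long, 10 mm high. Origin: underside of the pivot; jaws along +x.
Not all that is in view belongs to the job. Of the things like the switch_box, leave any that is orange; of the rest the smaller one is meant.

How it is judged:
By the outcome, as a careful person would: the job done as asked, in the order asked, and still so for the second after the job is handed in, with the robot touching nothing.
It also fails if it takes over 42 s, if anything falls off the work surface, if the arm or the gripper's body presses on something with over 40 N, if the wrist force passes 120 N, or if a joint passes its speed limit or range.

### The arm

A 7-joint arm with a two-finger parallel gripper is mounted at the origin on the work surface. World frame = base frame: x ahead of the robot, y to its left, z up, the work surface at z = 0. Lengths are in mm, angles in rad, forces in N, time in s.
With the tool pointing down it reaches from about 425 to 825 mm from the base axis. Payload 3.6 kg.
Tool frame: the origin (TCP) lies between the finger pads; the fingertips stand ahead of it and the grasp point (between the pads) lies 8 mm behind it (manip.tcp_to_tips is the z of the fingertips in the tool frame, in mm); z points along the fingers, y is the direction in which the jaws open and shut (so a half turn about z gives the same grasp; the last joint's range is limited). The gripper opens to 85 mm and grips with 20 to 120 N. Pads are 22 mm wide; open, the fingers measure 114 mm over their backs; the gripper's body (76 mm by 85 mm) begins 54 mm behind the grasp point. The pads swing forward as they close: fully open they stand 13 mm farther back than shut.
Start: joints at [1.159, 0.615, -0.013, 1.423, 0.008, 1.103, -0.04], TCP at [244.604, -602.19, 242.297] pointing down, gripper open.
Joint ranges: [-3.12, 3.12], [-0.3, 2.06], [-1.34, 1.32], [0.26, 2.42], [-1.36, 4.5], [0.01, 1.98], [-2.84, 2.84]. Speed limits (rad/s): [2.79, 2.79, 3.14, 3.14, 3.14, 3.14, 3.14].

### API

Orientations are given as a rotation vector (axis times angle).
In Python, from bench import manip gives the robot as it stands. Calls block until the motion is done:
- manip.move_ptp(position, orientation): joint-space move of the TCP to a pose.
- manip.movel(position, feed=150, rot=None, stop_force=None): straight line of the TCP; rot=None keeps the orientation; feed is the mean speed in mm/s. With stop_force (N) it stops when the force on the tool has changed by that much, and returns True; else False.
- manip.set_joints(angles): joint-space move.
- manip.open_gripper() and manip.close_gripper(): open the fingers fully, or close them until they stop; the grip force is fixed at half the most.
- manip.dwell(seconds).
- manip.solve_ik(position, orientation): joint angles nearest the present ones, or None.
- manip.capture(name): name is "scene" or "top" or "wrist"; returns a dict with "pixels" (400x640x3 uint8, red, green, blue), "camera_matrix" (3x3 intrinsics, pixels), "R" (3x3) and "t" (3): a world point X has camera coordinates R X + t; the wrist camera has in their place "tool_from_camera" (4x4, takes a point from camera to tool coordinates, whose origin is the TCP and whose axes are the flange's). Camera axes: x right, y down, z forward; pixel columns grow to the right and rows downward; lengths in mm; the calibration is good to about 2 mm. A picture is of the moment at which its call begins: read the wrist's pose just before it. There is no depth.
A pose or a line that the arm cannot do raises manip.PlanningError and nothing moves.
- manip.close_job(): hands the job in, once; it reports no verdict.
Readings, each from a call of its own:
- manip.read_clock(): time.
- manip.read_joint_pos(): joint angles.
- manip.read_joint_vel(): joint speeds.
- manip.read_joint_efforts(): joint torques, N m.
- manip.read_eef_pos(): TCP position.
- manip.read_orientation(): TCP orientation.
- manip.read_wrist_force(): force on the tool from outside, world axes, zero at the start.
- manip.read_moment(): the same for the moment, N m.
- manip.read_finger_gap(): finger opening in mm.
Only numpy, scipy, OpenCV 4.12 (cv2) and the standard library are available. Lean on these libraries where they do the work, as an engineer would, in place of code of your own. Each camera call takes 0.05 s, during which the arm holds its last target.

## Working session

There is one attempt and no reset: what is moved stays moved. The work goes in short steps, each a Python script; the robot and the scene stay as the last script left them, time stands still between calls to the robot, and variables do not carry over. Pictures are saved under pics/ and viewed, and the job is handed in when it is done.

```bash
ls; mkdir -p pics; python3 - <<'E'
from bench import manip
import cv2,numpy as np
for n in ("scene","top","wrist"):
    d=manip.capture(n); cv2.imwrite(f"pics/a_{n}.png",d["pixels"][:,:,::-1])
    for k in d:
        if k!="pixels": print(n,k,np.round(d[k],3).tolist())
print(manip.read_clock(),manip.tcp_to_tips,manip.read_eef_pos(),manip.read_orientation(),manip.read_finger_gap())
E
```

```text
pics
scene camera_matrix [[405.983, 0.0, 326.155], [0.0, 405.983, 205.951], [0.0, 0.0, 1.0]]
scene R [[0.8, 0.6, 0.005], [0.342, -0.45, -0.825], [-0.493, 0.662, -0.565]]
scene t [-453.072, -93.284, 1246.827]
top camera_matrix [[438.151, 0.0, 327.147], [0.0, 438.151, 198.972], [0.0, 0.0, 1.0]]
top R [[0.02, -1.0, 0.016], [-0.992, -0.022, -0.126], [0.127, -0.013, -0.992]]
top t [34.413, 562.098, 1151.848]
wrist camera_matrix [[303.345, 0.0, 319.118], [0.0, 303.345, 200.522], [0.0, 0.0, 1.0]]
wrist tool_from_camera [[0.001, -0.962, -0.274, 71.335], [1.0, 0.001, -0.0, 1.643], [0.0, -0.274, 0.962, -129.956], [0.0, 0.0, 0.0, 1.0]]
0.15 11.0 [ 244.40652562 -601.68980639  241.41901123] [-3.08140385e+00 -6.02007194e-01  6.05849996e-04] 85.08008332862259
```

View pics/a_scene.png

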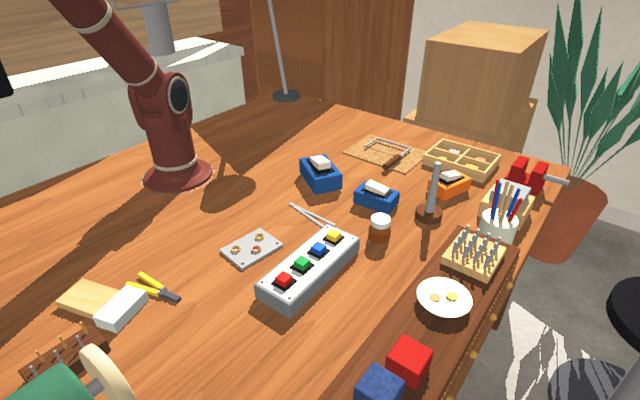

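View pics/a_top.png

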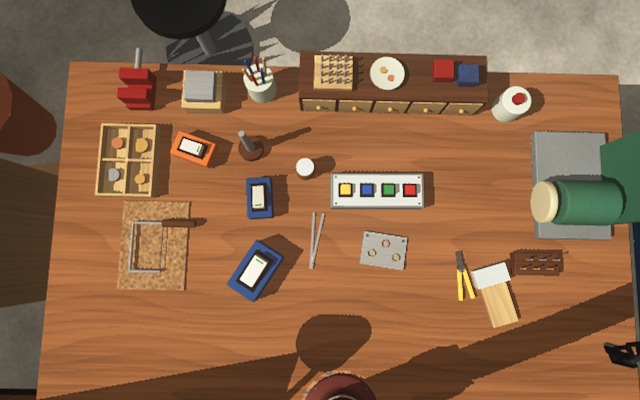

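View pics/a_wrist.png

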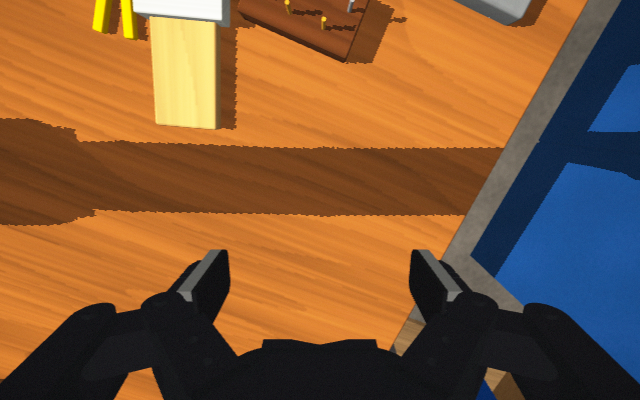

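The top view shows the console at (377,190), with keys from left to right yellow (345,190), blue (367,190), green (388,190) and red (410,190). The smaller blue box is at (259,197), the larger blue one at (256,270) and the orange one at (193,148). I'll zoom in to measure.

```bash
python3 - <<'E'
import cv2
t=cv2.imread("pics/a_top.png"); s=cv2.imread("pics/a_scene.png")
cv2.imwrite("pics/b_top.png",cv2.resize(t[160:230,230:330],None,fx=8,fy=8,interpolation=cv2.INTER_CUBIC))
cv2.imwrite("pics/b_scene.png",cv2.resize(s[165:225,340:420],None,fx=9,fy=9,interpolation=cv2.INTER_CUBIC))
cv2.imwrite("pics/b_scene2.png",cv2.resize(s[220:310,250:370],None,fx=6,fy=6,interpolation=cv2.INTER_CUBIC))
E
```

```text
(no output)
```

View pics/b_top.png

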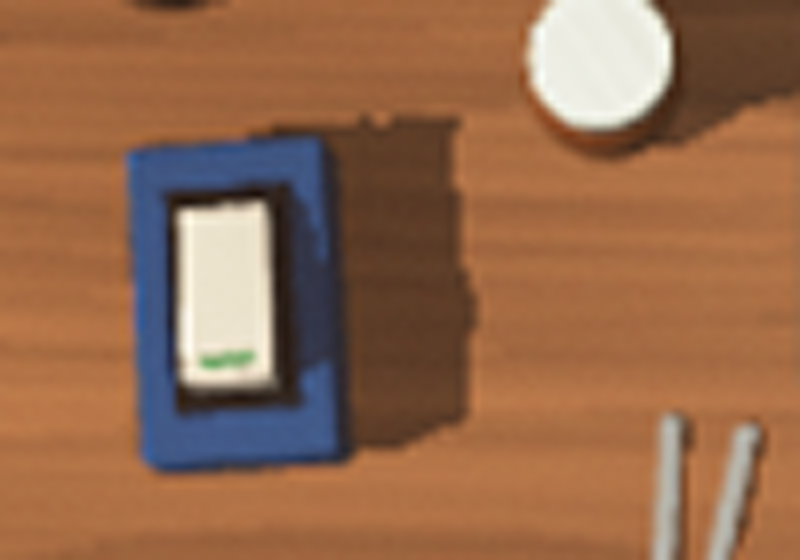

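View pics/b_scene.png

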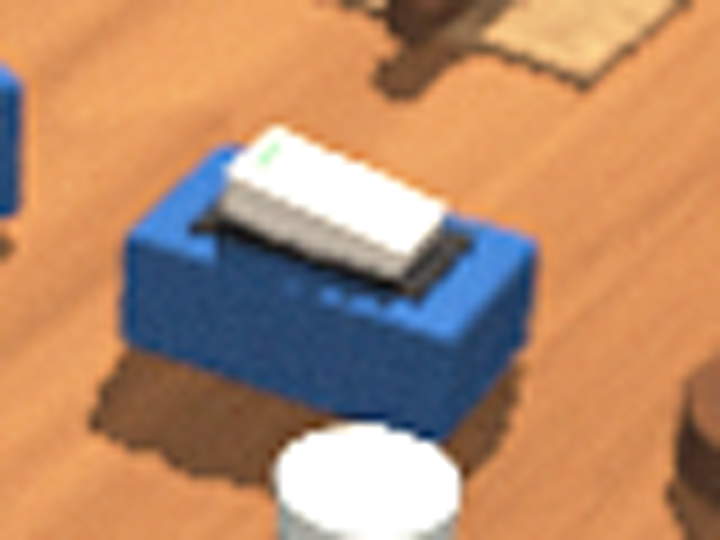

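View pics/b_scene2.png

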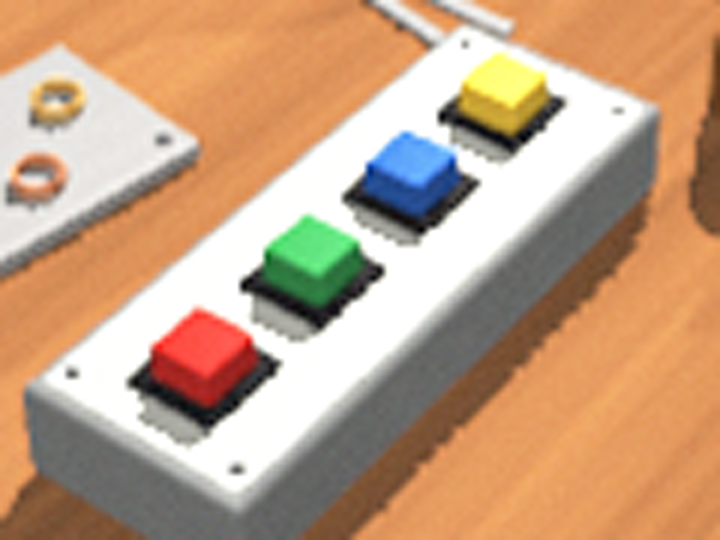

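```bash
cat > h.py <<'E'
import numpy as np,cv2
def proj(cam,X):
    c=cam["R"]@np.asarray(X,float)+cam["t"]; p=cam["camera_matrix"]@c; return p[:2]/p[2]
def ray(cam,uv):
    d=np.linalg.inv(cam["camera_matrix"])@np.array([uv[0],uv[1],1.]); R=np.asarray(cam["R"])
    return -R.T@np.asarray(cam["t"]), R.T@d
def atz(cam,uv,z):
    o,d=ray(cam,uv); return o+d*(z-o[2])/d[2]
def tri(obs):
    A=np.zeros((3,3));b=np.zeros(3)
    for cam,uv in obs:
        o,d=ray(cam,uv); d=d/np.linalg.norm(d); M=np.eye(3)-np.outer(d,d); A+=M;b+=M@o
    X=np.linalg.solve(A,b); return X,[np.round(proj(c,X)-uv,2) for c,uv in obs]
def wristcam(manip):
    from scipy.spatial.transform import Rotation as Ro
    p=np.array(manip.read_eef_pos());r=Ro.from_rotvec(manip.read_orientation()).as_matrix()
    d=manip.capture("wrist");T=np.eye(4);T[:3,:3]=r;T[:3,3]=p
    W=np.linalg.inv(T@np.array(d["tool_from_camera"])); d["R"]=W[:3,:3];d["t"]=W[:3,3]; return d
E
python3 - <<'E'
from h import *
from bench import manip
s=manip.capture("scene");t=manip.capture("top")
m=lambda c,x0,y0,f:(x0+(c[0]+.5)/f-.5,y0+(c[1]+.5)/f-.5)
S=lambda c:m(c,340,165,9);S2=lambda c:m(c,250,220,6);T=lambda c:m(c,230,160,8)
for n,a,b in [("bar",(270,153),(228,359)),("farL",(445,210),(178,210)),("farR",(398,262),(268,203)),("nearL",(275,127),(184,380)),("nearR",(228,173),(275,375))]:
    X,e=tri([(s,S(a)),(t,T(b))]); print(n,np.round(X,1),e)
for c in [(133,153),(322,140),(345,458),(148,464)]: print("box top corner z44",np.round(atz(t,T(c),44),1))
im=t["pixels"]; hsv=cv2.cvtColor(im,cv2.COLOR_RGB2HSV)
cv2.imwrite("pics/c_top.png",cv2.resize(im[165:215,320:430,::-1],None,fx=7,fy=7,interpolation=cv2.INTER_CUBIC))
for n,a in [("red",(204,340)),("green",(314,246)),("blue",(412,160)),("yellow",(506,82))]:
    P=atz(s,S2(a),58);print(n,np.round(P,1),np.round(proj(t,P),1))
E
```

```text
bar [539.6 228.7  65.8] [array([-0.35,  0.05]), array([-0.21, -0.3 ])]
farL [589.9 248.6  54.9] [array([-0.14,  0.02]), array([-0.08, -0.12])]
farR [592.5 218.5  53. ] [array([ 0.19, -0.03]), array([0.1 , 0.15])]
nearL [532.4 242.9  65.6] [array([-0.39,  0.05]), array([-0.23, -0.33])]
nearR [534.7 213.2  64.5] [array([-0.33,  0.04]), array([-0.19, -0.28])]
box top corner z44 [610.4 266.1  44. ]
box top corner z44 [616.3 202.6  44. ]
box top corner z44 [508.9 191.   44. ]
box top corner z44 [505.4 256.5  44. ]
red [ 591.3 -174.6   58. ] [410.1 188.6]
green [ 590.9 -117.1   58. ] [388.7 188.3]
blue [589.7 -60.1  58. ] [367.4 188.2]
yellow [590.   -2.5  58. ] [345.8 187.6]
```

View pics/c_top.png

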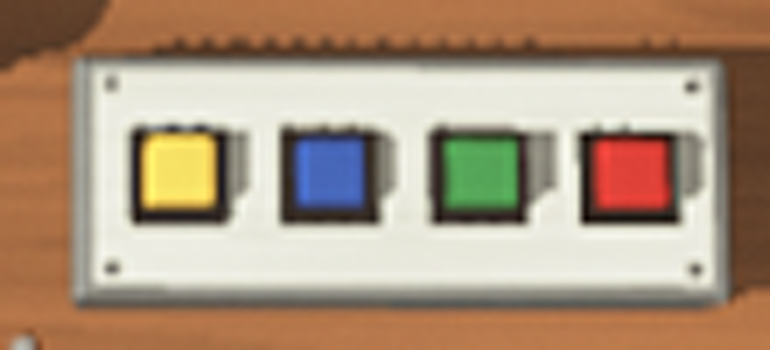

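Positions agree across the two views. The bar triangulates at z≈66, the far and near rocker ends at about 54 and 65, the box yaw is about 0.097, and key spacing is about 57.5 mm. I'll close the gripper, go above the rocker and check with the wrist camera.

```bash
cat >> h.py <<'E'
from scipy.spatial.transform import Rotation as Ro
def down(yaw): return (Ro.from_euler("z",yaw)*Ro.from_rotvec([np.pi,0,0])).as_rotvec()
E
python3 - <<'E'
from h import *
from bench import manip
manip.close_gripper()
for p,y in [((538,228.5,200),.097),((591,-117,200),0),((590,-60,200),0),((538,228.5,70),.097)]:
    q=manip.solve_ik(p,down(y)); print(None if q is None else np.round(q,2))
manip.move_ptp((520,228,190),down(.097))
d=wristcam(manip); cv2.imwrite("pics/d_wr.png",d["pixels"][:,:,::-1])
print(manip.read_clock(),manip.read_eef_pos(),manip.read_finger_gap(),manip.read_wrist_force())
for P in [(541.5,228.7,64),(562,230.8,56),(539.6,228.7,65.8)]: print(proj(d,P))
np.savez("d_wr.npz",R=d["R"],t=d["t"],camera_matrix=d["camera_matrix"])
E
```

```text
[-0.27  0.57 -0.26  1.67  0.17  0.93 -2.08]
[ 0.17  0.58 -0.02  1.62  0.01  0.94 -1.42]
[ 0.08  0.57 -0.03  1.65  0.02  0.92 -1.52]
[-0.42  0.73 -0.04  1.79  0.04  0.63 -1.95]
4.1333 [520.49062671 227.02453947 189.95867666] 0.07156372702897633 [0.92864928 0.93647623 0.29247939]
[318.20557534 175.66359919]
[318.05969467 150.38611345]
[317.98881173 178.25626209]
```

View pics/d_wr.png

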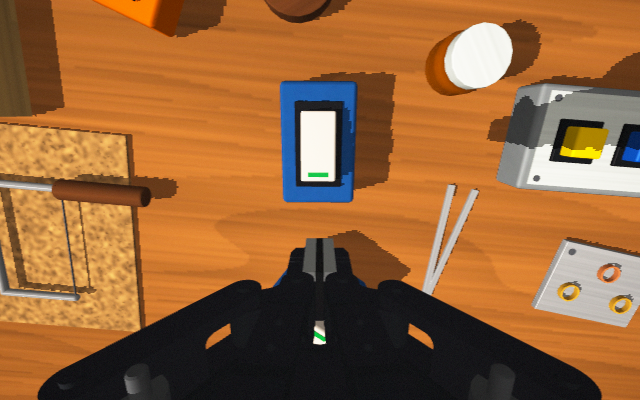

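The wrist view shows the green bar at (318,175), against a predicted (318,178). The lateral fit is good and x is about 2 mm farther out. Now I'll press.

```bash
python3 - <<'E'
from h import *
from bench import manip
p=lambda s:print(s,round(manip.read_clock(),2),np.round(manip.read_eef_pos(),1),np.round(manip.read_wrist_force(),1))
manip.movel((540,228.4,86),feed=150,rot=down(.097)); p("above")
r=manip.movel((540,228.4,62),feed=20,stop_force=14); print(r); p("pressed")
manip.movel((540,228.4,110),feed=120); 
manip.movel((515,227,190),feed=150); p("up")
d=wristcam(manip); cv2.imwrite("pics/e_wr.png",d["pixels"][:,:,::-1])
s=manip.capture("scene")["pixels"][:,:,::-1]
cv2.imwrite("pics/e_s.png",cv2.resize(s[165:225,340:420],None,fx=9,fy=9,interpolation=cv2.INTER_CUBIC))
E
```

```text
above 4.99 [540.4 228.8  86.7] [-0.3 -0.   0.1]
True
pressed 5.9 [538.7 228.3  67.5] [-1.1 -0.9  5.3]
up 7.12 [514.7 226.5 189.2] [-0.4  0.1 -0.3]
```

View pics/e_wr.png

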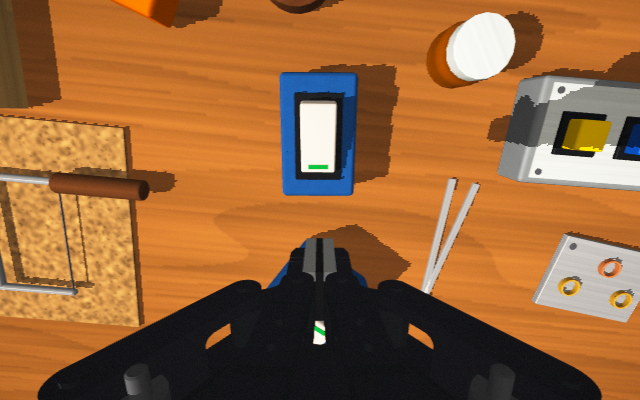

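View pics/e_s.png

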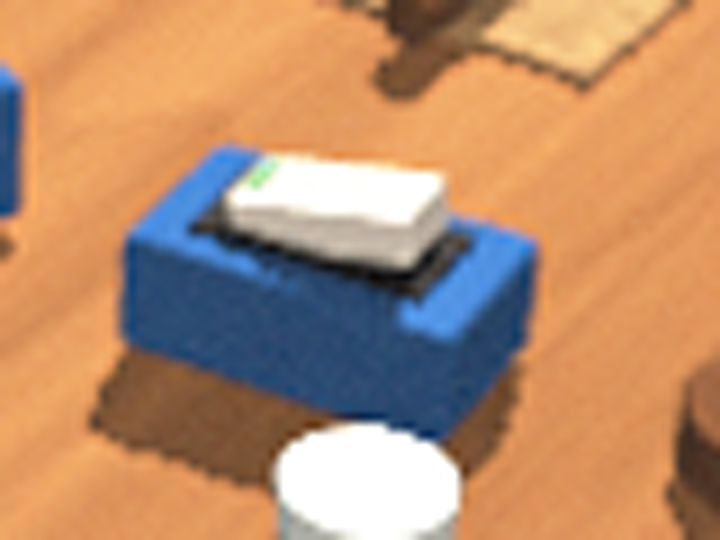

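The rocker is down at the green end: scene-crop corners (262,152) and (228,195), far end (445,172). The box has not moved. A second, slightly firmer press farther out will confirm it is on the stop.

```bash
python3 - <<'E'
from h import *
from bench import manip
p=lambda s:print(s,round(manip.read_clock(),2),np.round(manip.read_eef_pos(),2),np.round(manip.read_wrist_force(),1))
manip.movel((536,228.0,80),feed=150,rot=down(.097))
r=manip.movel((536,228.0,62),feed=12,stop_force=20); print(r); p("pressed")
manip.dwell(.1);p("hold")
manip.movel((536,228,110),feed=120)
manip.movel((515,227,190),feed=150)
d=wristcam(manip); cv2.imwrite("pics/f_wr.png",d["pixels"][:,:,::-1])
s=manip.capture("scene")["pixels"][:,:,::-1]
cv2.imwrite("pics/f_s.png",cv2.resize(s[165:225,340:420],None,fx=9,fy=9,interpolation=cv2.INTER_CUBIC))
e=cv2.imread("pics/e_s.png");f=cv2.imread("pics/f_s.png");print(np.abs(e.astype(int)-f).mean(),np.abs(e.astype(int)-f).max())
p("up")
E
```

```text
True
pressed 9.3 [536.03 228.02  66.99] [-1.2 -0.3  6.2]
hold 9.4 [536.02 228.    66.99] [-0.8 -0.4  5.8]
1.6956515775034293 17
up 10.72 [514.47 226.41 188.54] [ 0.3  0.1 -0.5]
```

View pics/f_s.png

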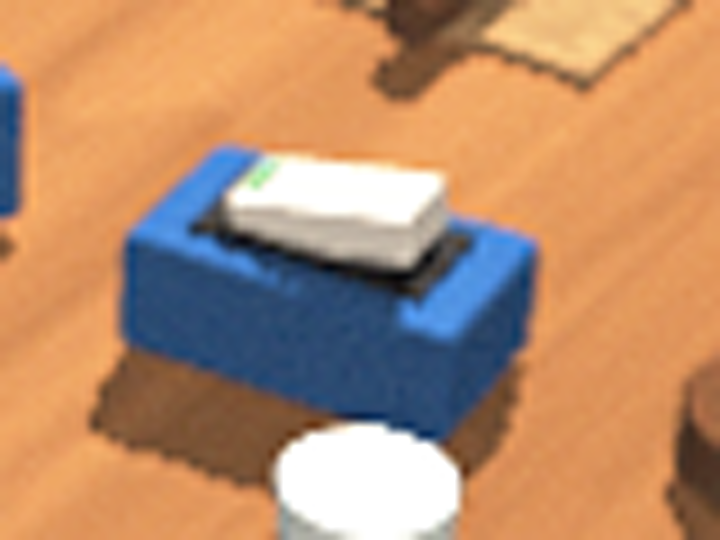

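The 20 N press left the image unchanged (noise only), so the rocker is on its stop and the box has not moved. Next is the green key, with one wrist check first.

```bash
python3 - <<'E'
from h import *
from bench import manip
manip.move_ptp((560,-90,170),down(0))
d=wristcam(manip); cv2.imwrite("pics/g_wr.png",d["pixels"][:,:,::-1])
print(manip.read_clock(),np.round(manip.read_eef_pos(),1))
for P in [(591.3,-174.6,58),(590.9,-117.1,58),(589.7,-60.1,58),(590,-2.5,58)]: print(proj(d,P))
E
```

```text
11.9833 [560.4 -87.2 170.1]
[426.89824801 167.47668722]
[355.34751422 167.67095223]
[284.55111562 168.85161477]
[213.07210767 168.18368868]
```

View pics/g_wr.png

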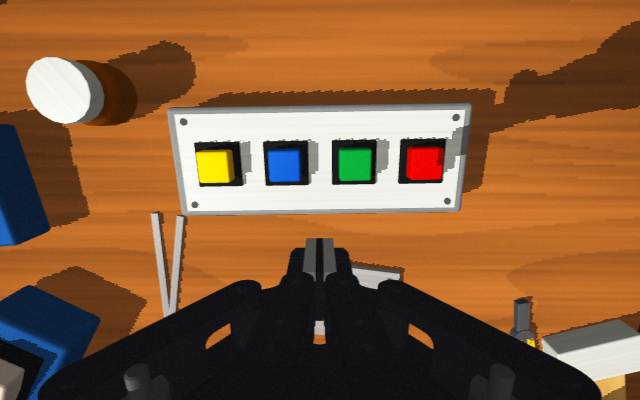

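The green key is at (355,165) and the blue at (285,165), each within 3 px of prediction. Pressing both now, green first.

```bash
python3 - <<'E'
from h import *
from bench import manip
p=lambda s:print(s,round(manip.read_clock(),2),np.round(manip.read_eef_pos(),2),np.round(manip.read_wrist_force(),1))
manip.movel((591.5,-117.2,100),feed=120,rot=down(0))
manip.movel((591.5,-117.2,76),feed=100);manip.dwell(.2);p("above")
r=manip.movel((591.5,-117.2,55),feed=15,stop_force=22); print(r); p("pressed")
manip.movel((591.5,-117.2,110),feed=120);p("up")
manip.movel((560,-90,170),feed=150)
d=wristcam(manip); cv2.imwrite("pics/h_wr.png",cv2.resize(d["pixels"][90:225,150:490,::-1],None,fx=2.3,fy=2.3))
s=manip.capture("scene")["pixels"][:,:,::-1]
cv2.imwrite("pics/h_s.png",cv2.resize(s[220:310,250:370],None,fx=6,fy=6,interpolation=cv2.INTER_CUBIC))
E
```

```text
above 13.4 [ 592.01 -117.21   76.75] [-0.3 -0.1  0.8]
True
pressed 14.45 [ 591.56 -117.2    61.08] [-0.8 -0.3  5.5]
up 15.01 [ 591.02 -117.18  109.47] [-0.2  0.3 -0.7]
```

View pics/h_wr.png

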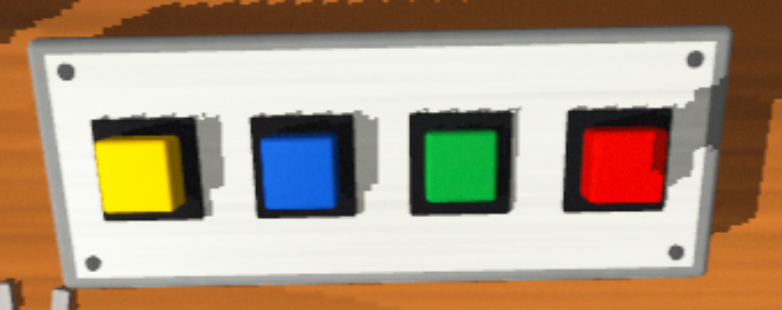

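View pics/h_s.png

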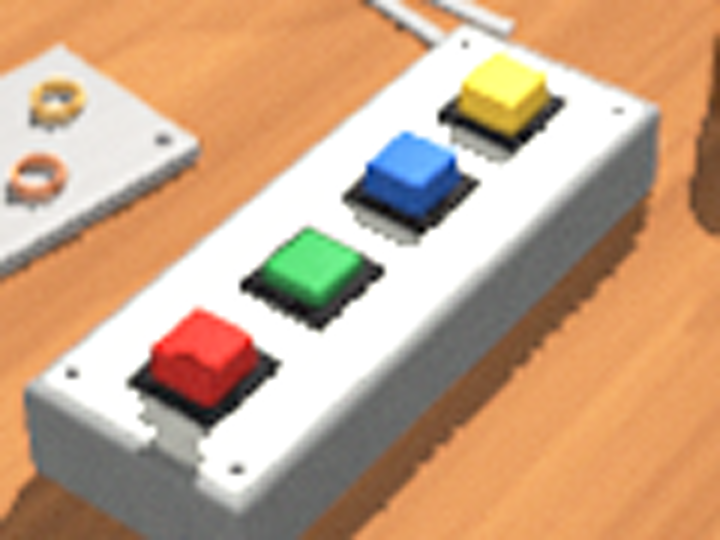

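The green cap is down at (314,265) in the scene crop, and the fingertip stopped at z=50.1. Now the blue key.

```bash
python3 - <<'E'
from h import *
from bench import manip
p=lambda s:print(s,round(manip.read_clock(),2),np.round(manip.read_eef_pos(),2),np.round(manip.read_wrist_force(),1))
manip.movel((591.2,-59.7,100),feed=120,rot=down(0))
manip.movel((591.2,-59.7,76),feed=100);manip.dwell(.2);p("above")
r=manip.movel((591.2,-59.7,55),feed=15,stop_force=22); print(r); p("pressed")
manip.movel((591.2,-59.7,110),feed=120);p("up")
manip.movel((540,-70,230),feed=150);p("clear")
s=manip.capture("scene")["pixels"][:,:,::-1]
cv2.imwrite("pics/i_s.png",cv2.resize(s[160:310,220:420],None,fx=4,fy=4,interpolation=cv2.INTER_CUBIC))
d=wristcam(manip); cv2.imwrite("pics/i_wr.png",d["pixels"][:,:,::-1])
E
```

```text
above 17.17 [591.68 -59.77  76.71] [-0.6 -0.2 -0.1]
True
pressed 18.21 [591.23 -59.68  61.03] [-0.9  1.3  4.8]
up 18.77 [590.73 -59.78 109.49] [-0.1  1.  -1.1]
clear 19.79 [539.65 -69.86 229.05] [-0.6 -0.6  0.2]
```

View pics/i_s.png

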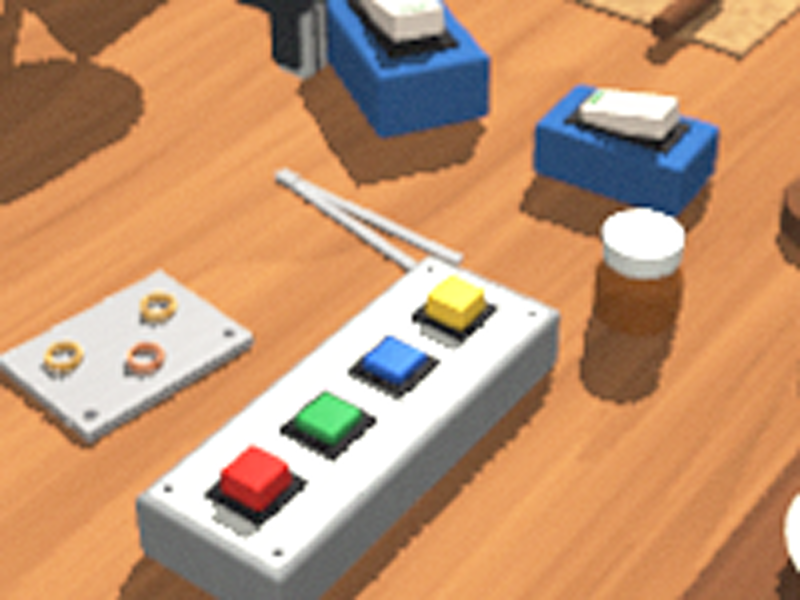

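View pics/i_wr.png

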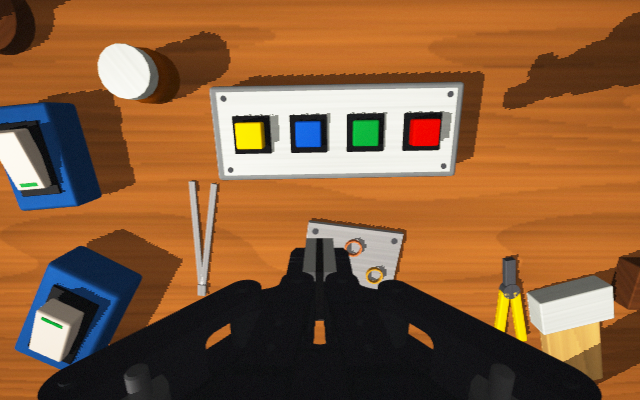

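In the scene crop, blue (395,360) and green (328,415) are down, while red and yellow are up with shadows. The rocker is on, everything else is in place and the hand is clear.

```bash
python3 -c "
from bench import manip
manip.close_job();print(manip.read_clock())"
```

```text
the job is handed in; nothing more can be done
the job is handed in; nothing more can be done
```

The polishing station is started up and the job is handed in. With closed fingertips I pressed the green-marked rocker end on the smaller blue box, then the green key, then the blue key. The hand was clear at 19.8 s on the robot's clock, within the 42 s limit.

- **Rocker:** I pressed it twice. The second press stopped on 20 N and did not change the picture, so I take it to be on its stop. The box did not visibly move.
- **Keys:** The fingertips stopped at 50.1 mm on green and 50.0 mm on blue, against the 50 mm given for fully down.
- **Rest of the scene:** In the last pictures yellow and red are up. The rings, tweezers, jar and pliers look unmoved. The mandrel was mostly outside those last views.
- **Disagreement:** The wrist camera put the rocker and keys about 2 mm farther out in x than the fixed cameras. I allowed for this when pressing.

No check failed. Key and rocker positions were judged from stop heights and pictures, as there is no direct reading of them.

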